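# Preload the countershaft collar

### The job

Take the end play out of the countershaft: slacken the wing-headed set screw of its collar, slide the collar along the shaft against the sprung sleeve and press it in gently until the spring pushes back with about 10 N, then do the screw up tight again while you hold it there, so that the collar keeps the spring loaded when you let go. Do not crush the spring, and leave the tools round about where they lie.

Things in the scene. Friction and masses are not known exactly. Their poses are not given: they have to be found in the camera images.
- countershaft: Bench unit bolted to the table: dark steel base plate 90 x 290 x 12 mm, two grey bearing blocks 62 wide x 28 mm thick (tops at 82 mm) centred 105 mm either side of its middle, and a 16 mm steel shaft through both, axis 55 mm above the table. Origin on the table under the middle of the plate; y along the shaft, z up. All bystanders and unit stand on z = 0.
- sleeve_block (a point): Inner face of the block at -y (the robot's right), on the shaft axis. From it a plain steel sleeve, 26 mm in diameter round the shaft, stands out towards the collar (+y) by 15 to 33 mm; how far is not measured. A spring of 2 N/mm, unloaded until the collar touches, lets it slip into the block; solid after 11 mm (22 N), crushed above 20 N. It pushes an unclamped collar back.
- collar: Dark steel shaft collar, 36 mm in diameter, 18 mm thick, on the shaft between the blocks; origin at its centre on the shaft axis, axes as countershaft. It starts 10 to 55 mm on the +y side of the unit's middle; tight, it does not slide; slack, it slides along the shaft with 1.5 N of drag. It does not turn. Its flat -y face (9 mm from the origin) meets the sleeve.
- wing_mid (a point): Middle of the set screw's wing, upright on top of the collar, 48 mm above the shaft axis (103 mm above the table). The wing is a steel bar 36 mm long, 9 mm thick, 24 mm high (bottom edge at 91 mm), on a thin stem. Gripped from above across its 9 mm it both turns the screw and pulls the collar along. The wing's long way is this point's x axis turned by -0.55 rad about the vertical.
- wing_screw (a joint): Turn of the set screw in rad; grows anticlockwise seen from above, which slackens it (1.3 mm lift per rad). Wing's long way = unit's x axis turned by (value - 0.55) about the vertical. Starts tight, -0.10 to 0.10; the point has left the shaft at about 0.7; thread ends at 1.55. Tight again is 0.15 or less (hard end at -0.3). The thread drags with 0.13 Nm and stays where it is left.
- spanner_17: Combination spanner 36 x 202 x 9 mm lying on the table beside the unit on the robot's side; to be left where it lies. Origin under its middle, length along y.
- hex_key: Bent hex key 40 x 96 x 8 mm lying on the table behind the unit, left; to be left where it lies. Origin under its middle.
- tape_roll: Roll of tape, 55 mm across and 19 mm high, lying on the table behind the unit, right; to be left where it lies. Origin under its middle.

How it is judged:
By the outcome, as a careful person would: the job done as asked, in the order asked, and still so for the second after the job is handed in, with the robot touching nothing.
It also fails if it takes over 56 s, if anything falls off the work surface, if the arm or the gripper's body presses on something with over 40 N, if the wrist force passes 120 N, or if a joint passes its speed limit or range.

### The arm

A 7-joint arm with a two-finger parallel gripper is mounted at the origin on a cart in front of the work surface, level with it; the furniture and walls round the work are solid. World frame = base frame: x ahead of the robot, y to its left, z up, the work surface at z = 0. Lengths are in m, angles in rad, forces in N, time in s.
With the tool pointing down it reaches from about 0.4 to 0.85 m from the base axis. Payload 4.5 kg.
Tool frame: the origin (TCP) lies between the finger pads; the fingertips stand 14 mm ahead of it and the grasp point (between the pads) lies 5 mm behind it; x points along the fingers, z is the direction in which the jaws open and shut, and the axes are right-handed (so a half turn about x gives the same grasp; the last joint's range is limited). The gripper opens to 88 mm and grips with 3 to 60 N. Pads are 18 mm wide; open, the fingers measure 123 mm over their backs; the gripper's body (75 mm by 187 mm) begins 45 mm behind the grasp point.
Start: joints at [0.034, 0.689, -0.195, 1.565, 0.157, 0.902, -0.215], TCP at [0.625, 0, 0.253] pointing down, gripper open.
Joint ranges: [-3.01, 3.01], [-0.46, 2.08], [-1.47, 1.51], [0.13, 2.56], [-1, 4.14], [0.04, 2.09], [-2.66, 2.66]. Speed limits (rad/s): [2.57, 2.57, 3.14, 3.14, 3.14, 3.14, 3.14].

### API

Orientations are given as a unit quaternion [w, x, y, z].
In Python, from cell import bot gives the robot as it stands.
- The arm moves only by the tool drive_tool, never from a script. Its argument "targets" is a list of rows, each an object of numbers: "tx", "ty", "tz": the shift along the tool's x, y, z in m; "roll": the turn about the tool's x in degrees; "claw": the finger opening in m, from 0 to 0.0881. In form: [{"tx": .., "ty": .., "tz": .., "roll": .., "claw": ..}, ...]. A call has 1 to 10 rows; each row shifts and turns the commanded pose from where the row before left it, along the tool's axes as they then stand; what a row does not reach is not made up. A row lasts 1/10 s, in which the tool goes at most 50 mm and 8.59 degrees, less where a joint would pass 70% of its speed; a pose out of reach is approached as far as the arm can. A call with a gripper value outside its range is refused whole. The fingers move at their own pace and stop on an object; "newtons" is the grip in N (left out, the last holds). Time passes only in rows, so rows that do not move let the fingers close. It gives the time, the measured TCP pose, the force and the opening at its end, in the units of the state.
- bot.state(): the state, without advancing time (a new reading comes with each control period).
- bot.read_camera(name): name is "scene" or "side" or "wrist"; returns a dict with "image" (384x512x3 uint8, red, green, blue), "z_map" (384x512 float32, m along the optical axis (not along the pixel's ray), 0 where there is no reading), "fx", "fy", "cx", "cy" (pixels), "R" (3x3) and "t" (3): a world point X has camera coordinates R X + t. Camera axes: x right, y down, z forward; pixel columns grow to the right and rows downward; lengths in m; the calibration is good to about 2 mm. A picture is of the moment at which its call begins.
- bot.finish_job(): hands the job in, once; it reports no verdict.
The state is a dict: "t": time; "qpos": joint angles; "joint_velocities": joint speeds; "joint_efforts": joint torques, N m; "tcp_pos": TCP position; "tcp_rot": TCP orientation; "force": force on the tool from outside, world axes, zero at the start; "ft_torque": the same for the moment, N m; "finger_gap": opening from 0.0 (shut) to 1.0 (fully open).
Only numpy, scipy, OpenCV 4.12 (cv2) and the standard library are available. Lean on these libraries where they do the work, as an engineer would, in place of code of your own. Each camera call takes 0.05 s, during which the arm holds its last target.

## Working session

There is one attempt and no reset: what is moved stays moved. The work goes in short steps, Python scripts to look and compute and a tool call to move; the robot and the scene stay as the last step left them, time stands still between calls to the robot, and variables do not carry over. Pictures are saved under pics/ and viewed, and the job is handed in when it is done.

Besides the shell and the picture viewer there is one more tool, called after ">>>" as name(argument=value, ...) on one line, values as JSON. drive_tool: Moves the arm, as the interface text tells. Its arguments: {"type":"object","properties":{"targets":{"type":"array","items":{"type":"object","properties":{"tx":{"type":"number"},"ty":{"type":"number"},"tz":{"type":"number"},"roll":{"type":"number"},"claw":{"type":"number"}}}},"newtons":{"type":"number"}},"required":["targets"]}

```bash
mkdir -p pics; ls; python3 - <<'E'
from cell import bot
import cv2,numpy as np
s=bot.state()
for k in s: print(k,np.round(s[k],4))
for n in("scene","side","wrist"):
    c=bot.read_camera(n); cv2.imwrite(f"pics/{n}0.png",c["image"][:,:,::-1]); np.savez(f"pics/{n}0.npz",**c)
    print(n,c["fx"],c["cx"],c["cy"],np.round(c["R"],3).tolist(),np.round(c["t"],3),(-c["R"].T@c["t"]).round(3))
E
```

```text
pics
t 0.0
qpos [ 0.0337  0.6899 -0.1945  1.5663  0.1573  0.9025 -0.2151]
joint_velocities [ 0.0002 -0.0004  0.0001  0.0005 -0.0011 -0.0004  0.0005]
joint_efforts [ 3.00000e-04 -5.27572e+01 -1.26690e+00 -1.53434e+01 -5.26000e-02
  6.60000e-03  2.00000e-04]
tcp_pos [ 0.6244 -0.      0.2519]
tcp_rot [ 7.065e-01 -1.000e-04  7.077e-01 -0.000e+00]
force [ 0.7946 -0.0629  0.0112]
ft_torque [-0.0258 -0.0126 -0.0019]
finger_gap 0.997
scene 359.50163539066443 255.57347595460092 187.3358680797051 [[-0.924, -0.383, -0.007], [-0.267, 0.656, -0.706], [0.275, -0.65, -0.708]] [0.468 0.335 0.654] [0.341 0.385 0.703]
side 485.9702687801844 260.3875401507074 192.3259854959271 [[0.972, -0.235, -0.007], [-0.137, -0.543, -0.828], [0.19, 0.806, -0.56]] [-0.591  0.066  0.943] [ 0.404 -0.863  0.579]
wrist 308.5855465724915 248.45290409687155 193.88640300472113 [[1.0, -0.0, -0.001], [-0.0, -0.956, 0.294], [-0.001, -0.294, -0.956]] [-0.623 -0.039  0.391] [0.623 0.077 0.385]
```

View pics/scene0.png

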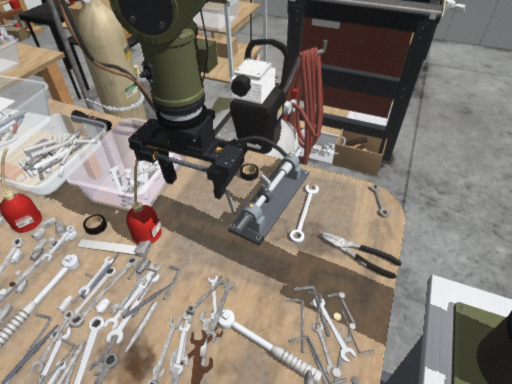

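View pics/side0.png

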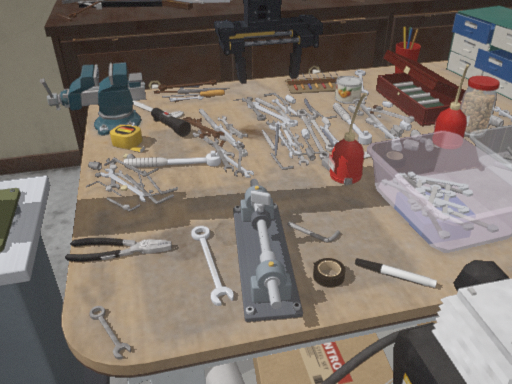

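View pics/wrist0.png

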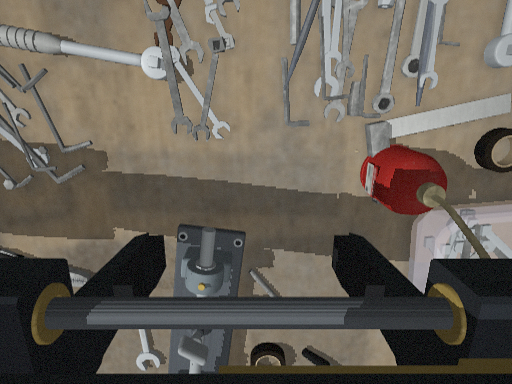

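```bash
python3 - <<'E'
import cv2
a=cv2.imread("pics/side0.png")[170:330,180:340]; b=cv2.imread("pics/scene0.png")[140:250,215:325]
cv2.imwrite("pics/side0c.png",cv2.resize(a,(600,600),interpolation=2)); cv2.imwrite("pics/scene0c.png",cv2.resize(b,(600,600),interpolation=2))
E
```

```text
(no output)
```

View pics/side0c.png

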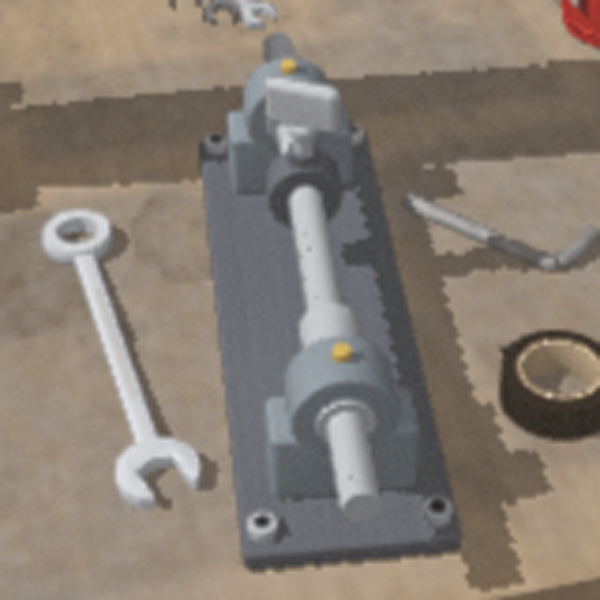

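View pics/scene0c.png

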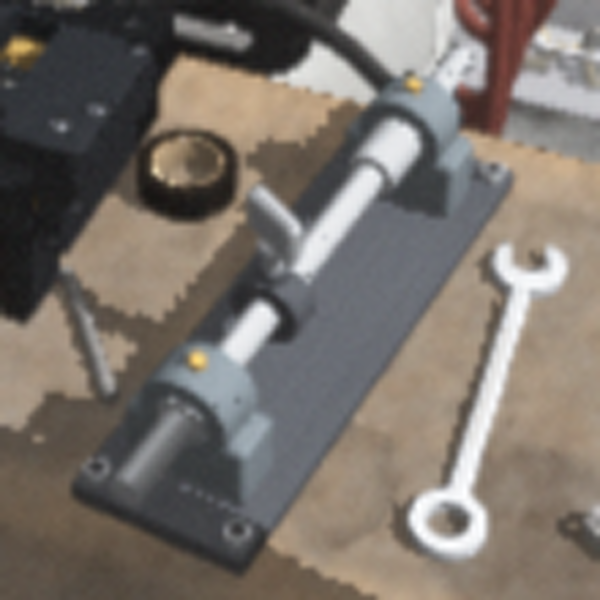

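```bash
cat > h.py <<'E'
import numpy as np,cv2
def load(n): return dict(np.load(f"pics/{n}.npz"))
def ray(c,u,v):
    d=c["R"].T@np.array([(u-c["cx"])/c["fx"],(v-c["cy"])/c["fy"],1.]); return -c["R"].T@c["t"],d
def plane(c,u,v,z):
    o,d=ray(c,u,v); return o+d*(z-o[2])/d[2]
def depth(c,u,v):
    o,d=ray(c,u,v); return o+d*c["z_map"][int(round(v)),int(round(u))]
def tri(c1,p1,c2,p2):
    o1,d1=ray(c1,*p1);o2,d2=ray(c2,*p2)
    s=np.linalg.lstsq(np.stack([d1,-d2],1),o2-o1,rcond=None)[0]
    a,b=o1+d1*s[0],o2+d2*s[1]; return (a+b)/2,np.linalg.norm(a-b)
def proj(c,X):
    p=c["R"]@X+c["t"]; return np.array([c["fx"]*p[0]/p[2]+c["cx"],c["fy"]*p[1]/p[2]+c["cy"]])
E
python3 - <<'E'
from h import *
np.set_printoptions(precision=4,suppress=True)
S,C=load("side0"),load("scene0")
s=lambda X,Y:(180+X/3.75-.5+.13,170+Y/3.75-.5+.13)
k=lambda X,Y:(215+X/5.4545-.4,140+Y/5.4545-.4)
for n,a,b in [("wing",(303,103),(272,222)),("cap+y",(288,65),(198,360)),("cap-y",(342,352),(412,83))]:
    a=s(*a);b=k(*b); print(n,*tri(S,a,C,b),depth(S,*a),depth(C,*b))
for n,z,a in [("bolt-y near",.02,(263,523)),("bolt-y far",.02,(438,508)),("bolt+y near",.02,(215,143)),("c-y near",0.012,(243,555)),("c-y far",0.012,(460,540)),("sleeve end?",.055,(327,312))]:
    print(n,plane(S,*s(*a),z),depth(S,*s(*a)))
for n,z,a in [("c+y near",0.012,(243,568)),("c+y far",0.012,(75,487)),("c-y near",.012,(512,180)),("sleeve end top",.068,(360,150))]:
    print(n,plane(C,*k(*a),z),depth(C,*k(*a)))
# yellow caps
for c,nm in((S,"S"),(C,"C")):
    h=cv2.cvtColor(c["image"],cv2.COLOR_RGB2HSV); m=cv2.inRange(h,(18,130,120),(32,255,255))
    n,l,st,ce=cv2.connectedComponentsWithStats(m)
    for i in range(1,n):
        if st[i,4]>4: print(nm,ce[i],st[i,4],depth(c,*ce[i]))
E
```

```text
wing [ 0.5625 -0.1944  0.1044] 0.0016674506647072296 [ 0.5609 -0.1977  0.1064] [ 0.5606 -0.1874  0.1119]
cap+y [ 0.5702 -0.127   0.0805] 0.00020931044315236692 [ 0.5697 -0.129   0.0817] [ 0.5684 -0.1228  0.0856]
cap-y [ 0.5441 -0.3354  0.0803] 0.0010859257648748691 [ 0.5432 -0.3369  0.0815] [ 0.5441 -0.3334  0.0822]
bolt-y near [ 0.504  -0.3622  0.02  ] [ 0.5047 -0.3587  0.0161]
bolt-y far [ 0.5749 -0.3715  0.02  ] [ 0.5756 -0.3694  0.0177]
bolt+y near [ 0.5364 -0.1005  0.02  ] [ 0.537  -0.0969  0.0173]
c-y near [ 0.4939 -0.3696  0.012 ] [ 0.496  -0.3584 -0.0009]
c-y far [ 0.5809 -0.3831  0.012 ] [ 0.5828 -0.378   0.006 ]
sleeve end? [ 0.5507 -0.2827  0.055 ] [ 0.5469 -0.2978  0.0686]
c+y near [ 0.5305 -0.08    0.012 ] [ 0.5325 -0.0849  0.0048]
c+y far [ 0.6166 -0.0925  0.012 ] [ 0.6175 -0.0943  0.0095]
c-y near [ 0.4941 -0.3601  0.012 ] [ 0.4945 -0.3622  0.0101]
sleeve end top [ 0.5559 -0.2926  0.068 ] [ 0.5566 -0.2948  0.066 ]
S [404.4474  37.1842] 38 [1.2072 0.5366 0.1205]
S [214.9167  90.875 ] 24 [0.587  0.484  0.0255]
S [342.25    92.1875] 16 [0.9409 0.3709 0.0299]
S [203.      92.5556] 9 [0.5516 0.4844 0.0238]
S [124.7812 137.6521] 480 [0.3265 0.2381 0.0296]
S [270.6 263.7] 10 [ 0.543  -0.3365  0.0808]
S [406.2778 377.9444] 18 [ 0.6594 -0.5491  0.0561]
C [127.9474  55.0789] 38 [ 1.3348 -0.6852  0.0715]
C [218.6 148.6] 10 [ 0.574  -0.0125  0.3346]
C [153.3333 157.1667] 6 [0.6758 0.029  0.3166]
```

>>> drive_tool(targets=[{"ty": -0.03,"tz": -0.01},{"ty": -0.04,"tz": -0.012},{"ty": -0.04,"tz": -0.012},{"ty": -0.04,"tz": -0.012},{"ty": -0.03,"tz": -0.01},{"ty": -0.014,"tz": -0.006},{},{}])

```text
invalid input
```

```bash
python3 - <<'E'
from cell import bot
import cv2,numpy as np
s=bot.state(); print(s["tcp_pos"],s["tcp_rot"],s["qpos"],s["force"])
n="wrist"; c=bot.read_camera(n); cv2.imwrite(f"pics/{n}1.png",c["image"][:,:,::-1]); np.savez(f"pics/{n}1.npz",**c)
E
```

```text
[ 6.24529465e-01 -1.59756417e-05  2.52107666e-01] [ 7.06607861e-01 -7.56832243e-05  7.07605346e-01 -2.56209181e-06] [ 0.03376686  0.68976963 -0.19452687  1.5661056   0.15730037  0.90252205
 -0.21509497] [-0.35874707  0.09021084  0.67050608]
```

View pics/wrist1.png

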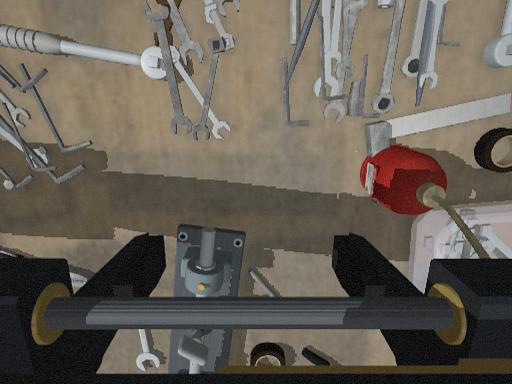

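>>> drive_tool(targets=[{"tx": 0,"ty": -0.03,"tz": -0.01,"roll": 0,"claw": 0.088},{"tx": 0,"ty": -0.04,"tz": -0.012,"roll": 0,"claw": 0.088},{"tx": 0,"ty": -0.04,"tz": -0.012,"roll": 0,"claw": 0.088},{"tx": 0,"ty": -0.04,"tz": -0.012,"roll": 0,"claw": 0.088},{"tx": 0,"ty": -0.03,"tz": -0.01,"roll": 0,"claw": 0.088},{"tx": 0,"ty": -0.014,"tz": -0.006,"roll": 0,"claw": 0.088},{"tx": 0,"ty": 0,"tz": 0,"roll": 0,"claw": 0.088}], newtons=40)

```text
t: 0.9
tcp_pos: [0.5619, -0.1963, 0.2525]
tcp_rot: [0.707, 0.001, 0.707, -0.002]
force: [-0.1, -0.1, 0.8]
finger_gap: 1.002
```

```bash
python3 - <<'E'
from cell import bot
import cv2,numpy as np
s=bot.state(); print(s["tcp_pos"],s["tcp_rot"],s["qpos"],s["force"])
n="wrist"; c=bot.read_camera(n); cv2.imwrite(f"pics/{n}1.png",c["image"][:,:,::-1]); np.savez(f"pics/{n}1.npz",**c)
E
```

```text
[ 0.5619347  -0.19626685  0.25252942] [ 0.70677834  0.00110258  0.70743202 -0.00176183] [ 0.38326568  0.65072309 -0.21681484  1.65792398  0.17539062  0.85271343
  0.0895493 ] [-0.09820833 -0.11929033  0.77257139]
```

View pics/wrist1.png

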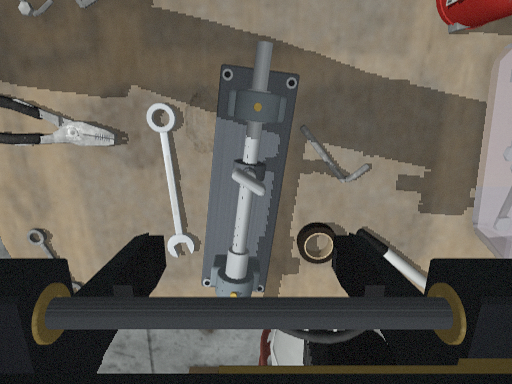

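The wrist view shows the unit from above. The wing is at about (248,182), the sleeve end at about (237,252) and the block caps at (258,107) and (234,295). I'll measure them.

```bash
python3 - <<'E'
from h import *
np.set_printoptions(precision=4,suppress=True)
W,S=load("wrist1"),load("side0")
im=W["image"][90:300,190:310][:,:,::-1]
cv2.imwrite("pics/w1c.png",cv2.resize(im,(343,600),interpolation=2))
def cloud(c,u0,u1,v0,v1):
    v,u=np.mgrid[v0:v1,u0:u1]; z=c["z_map"][v0:v1,u0:u1]
    d=np.stack([(u-c["cx"])/c["fx"],(v-c["cy"])/c["fy"],np.ones_like(z)],-1)*z[...,None]
    return (d-c["t"])@c["R"],u,v
X,u,v=cloud(W,190,310,90,300)
m=(X[...,2]>.095)&(X[...,2]<.13)&(v>150)&(v<220)
P=X[m]; print(len(P),P.mean(0),P.min(0),P.max(0))
q=P[:,:2]-P[:,:2].mean(0); e,V=np.linalg.eigh(np.cov(q.T)); print("depth wing ang",np.arctan(V[1,1]/V[0,1]), "len",np.ptp(q@V[:,1]),np.ptp(q@V[:,0]), np.median(P[:,2]))
r=cv2.minAreaRect(P[:,:2].astype(np.float32)*1000); print(r)
# pixel rect
mm=m.astype(np.uint8); print("pix centroid",u[m].mean(),v[m].mean())
h=cv2.cvtColor(W["image"],cv2.COLOR_RGB2HSV); y=cv2.inRange(h,(15,110,90),(35,255,255)); y[:, :200]=0;y[:,300:]=0
n,l,st,ce=cv2.connectedComponentsWithStats(y)
for i in range(1,n):
    if st[i,4]>3: print("cap",ce[i],st[i,4],depth(W,*ce[i]),plane(W,*ce[i],.082))
Cc=np.array([.557,-.231]);a=-.1246
ey=np.array([-np.sin(a),np.cos(a)]);ex=np.array([np.cos(a),np.sin(a)])
XY=X[...,:2]-Cc; yy=XY@ey; xx=XY@ex
# axial profile of top height and width
for s in np.arange(-.10,.10,.003):
    k=(abs(yy-s)<.0015)&(abs(xx)<.05)&(X[...,2]>.04)
    if k.sum()>2: print(round(s,3),k.sum(),"z",X[...,2][k].max().round(4),"w",np.ptp(xx[k]).round(4),"xmid",((xx[k].max()+xx[k].min())/2).round(4))
E
```

```text
472 [ 0.5603 -0.1908  0.1118] [ 0.5453 -0.2042  0.0952] [ 0.5758 -0.1808  0.1172]
depth wing ang -0.5789094314982064 len 0.03537250661290077 0.01025617727237859 0.11440297519849199
((560.214111328125, -192.2702178955078), (10.151993751525879, 35.385223388671875), 58.50225830078125)
pix centroid 248.41101694915255 180.83262711864407
cap [257.2917 106.5   ] 48 [ 0.5689 -0.1261  0.082 ] [ 0.5689 -0.1261  0.082 ]
cap [233.24 294.56] 25 [ 0.5422 -0.3331  0.0817] [ 0.5422 -0.3329  0.082 ]
-0.1 119 z 0.0837 w 0.0604 xmid -0.0016
-0.097 112 z 0.0795 w 0.0605 xmid -0.002
-0.094 125 z 0.08 w 0.0604 xmid -0.0025
-0.091 419 z 0.0788 w 0.0593 xmid -0.0022
-0.088 71 z 0.0739 w 0.0403 xmid -0.0032
-0.085 48 z 0.0691 w 0.0241 xmid -0.0017
-0.082 44 z 0.0691 w 0.0241 xmid -0.0019
-0.079 52 z 0.0693 w 0.0255 xmid -0.0018
-0.076 45 z 0.0694 w 0.024 xmid -0.0015
-0.073 51 z 0.0694 w 0.0238 xmid -0.0018
-0.07 48 z 0.0693 w 0.0252 xmid -0.0015
-0.067 51 z 0.0693 w 0.025 xmid -0.0019
-0.064 46 z 0.0686 w 0.0236 xmid -0.0015
-0.061 53 z 0.07 w 0.0249 xmid -0.0013
-0.058 105 z 0.0691 w 0.0239 xmid -0.0023
-0
[... 1302 characters left out ...]
8 w 0.0336 xmid -0.0015
0.05 50 z 0.1107 w 0.0217 xmid -0.0044
0.053 41 z 0.0644 w 0.0153 xmid -0.0016
0.056 41 z 0.0642 w 0.015 xmid -0.0019
0.059 79 z 0.3159 w 0.026 xmid -0.0067
0.062 398 z 0.3182 w 0.0314 xmid -0.0037
0.065 129 z 0.3189 w 0.0199 xmid 0.0014
0.068 42 z 0.0641 w 0.0151 xmid -0.0013
0.071 45 z 0.0642 w 0.0151 xmid -0.0017
0.074 43 z 0.0646 w 0.0151 xmid -0.0011
0.077 44 z 0.0654 w 0.0151 xmid -0.0014
0.08 47 z 0.0645 w 0.0159 xmid -0.0014
0.083 45 z 0.0643 w 0.015 xmid -0.0011
0.086 47 z 0.0643 w 0.0149 xmid -0.0016
0.089 41 z 0.0677 w 0.0182 xmid -0.0023
0.092 96 z 0.0786 w 0.0583 xmid -0.001
0.095 175 z 0.0808 w 0.0601 xmid -0.0014
0.098 177 z 0.0798 w 0.0614 xmid -0.0011
```

View pics/w1c.png

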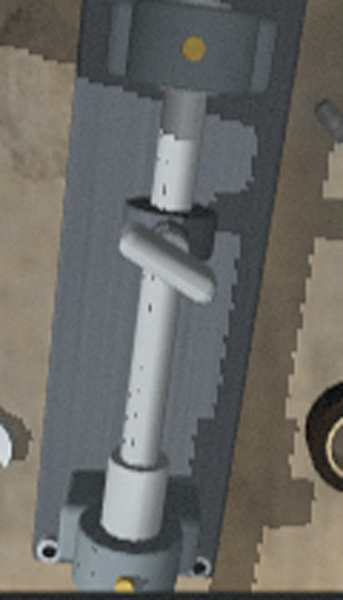

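```bash
python3 - <<'E'
from h import *
W=load("wrist1")
v,u=np.mgrid[150:220,200:300]; z=W["z_map"][150:220,200:300]
X=(np.stack([(u-W["cx"])/W["fx"],(v-W["cy"])/W["fy"],np.ones_like(z)],-1)*z[...,None]-W["t"])@W["R"]
for lo in(.112,.114):
    P=X[(X[...,2]>lo)&(X[...,2]<.13)]
    q=P[:,:2]-P[:,:2].mean(0); e,V=np.linalg.eigh(np.cov(q.T)); print(len(P),P.mean(0).round(4),"ang",np.arctan(V[1,1]/V[0,1]),np.ptp(q@V[:,1]),np.ptp(q@V[:,0]),cv2.minAreaRect(P[:,:2].astype(np.float32)*1000))
# check by triangulating wing blob centre with side view: bright top edge line; project to side
S=load("side0")
print(proj(S,np.array([.5605,-.192,.103])))
E
```

```text
330 [ 0.5601 -0.192   0.1148] ang -0.5766704924768606 0.034720748805643006 0.008803957452629284 ((560.3688354492188, -192.58001708984375), (8.796724319458008, 34.71087646484375), 55.71615982055664)
260 [ 0.5602 -0.1925  0.1153] ang -0.5761904784120292 0.0330212976917614 0.0076898648396383894 ((560.3410034179688, -192.5491485595703), (7.668717384338379, 33.02613830566406), 56.68234634399414)
[259.42270518 196.9303204 ]
```

>>> drive_tool(targets=[{"tx": 0,"ty": 0.0036,"tz": -0.0014,"roll": 0,"claw": 0.05},{"tx": 0,"ty": 0,"tz": 0,"roll": -8.1,"claw": 0.05},{"tx": 0,"ty": 0,"tz": 0,"roll": -8.1,"claw": 0.05},{"tx": 0.01,"ty": 0,"tz": 0,"roll": -8.1,"claw": 0.05},{"tx": 0.01,"ty": 0,"tz": 0,"roll": -8.1,"claw": 0.05},{"tx": 0.02,"ty": 0,"tz": 0,"roll": -8.1,"claw": 0.05},{"tx": 0.02,"ty": 0,"tz": 0,"roll": -8.1,"claw": 0.05},{"tx": 0.02,"ty": 0,"tz": 0,"roll": -8.1,"claw": 0.05},{"tx": 0.01,"ty": 0,"tz": 0,"roll": 0,"claw": 0.05},{"tx": 0,"ty": 0,"tz": 0,"roll": 0,"claw": 0.05}], newtons=40)

```text
t: 1.95
tcp_pos: [0.5614, -0.1883, 0.1616]
tcp_rot: [0.622, -0.335, 0.623, 0.337]
force: [-0.3, 0.5, 0.2]
finger_gap: 0.565
```

```bash
python3 - <<'E'
from cell import bot
import cv2,numpy as np
from scipy.spatial.transform import Rotation as R
s=bot.state(); q=s["tcp_rot"];M=R.from_quat(np.roll(q,-1)).as_matrix(); print(s["tcp_pos"],M.round(4),"jaw",np.arctan2(M[1,2],M[0,2]),s["qpos"],s["force"])
n="wrist"; c=bot.read_camera(n); cv2.imwrite(f"pics/{n}2.png",c["image"][:,:,::-1]); np.savez(f"pics/{n}2.npz",**c)
from h import *
z=c["z_map"];v,u=np.mgrid[0:384,0:512]
X=(np.stack([(u-c["cx"])/c["fx"],(v-c["cy"])/c["fy"],np.ones_like(z)],-1)*z[...,None]-c["t"])@c["R"]
k=(X[...,2]>.111)&(X[...,2]<.125)&(abs(X[...,0]-.56)<.03)&(abs(X[...,1]+.192)<.03)
P=X[k]; print(len(P),P.mean(0),cv2.minAreaRect(P[:,:2].astype(np.float32)*1000))
E
```

```text
[ 0.56139082 -0.18826425  0.16161552] [[-2.100e-03 -8.355e-01  5.495e-01]
 [ 1.800e-03  5.495e-01  8.355e-01]
 [-1.000e+00  2.700e-03  3.000e-04]] jaw 0.9890528728074842 [ 0.49857104  0.79475447 -0.44489737  1.73989258  0.48227674  0.72004273
  0.78959213] [-0.25137655  0.50762945  0.1858339 ]
697 [ 0.55860103 -0.19194332  0.11469051] ((559.3372192382812, -192.68006896972656), (8.972627639770508, 34.88197326660156), 56.6116828918457)
```

View pics/wrist2.png

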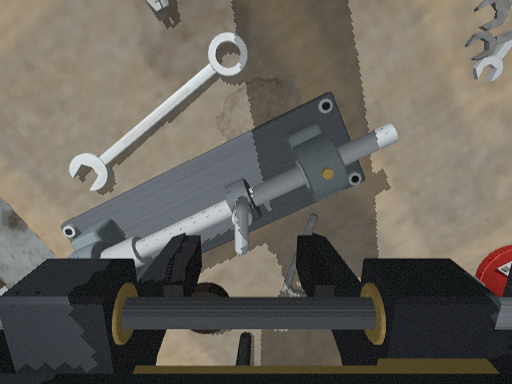

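>>> drive_tool(targets=[{"tx": 0.02,"ty": -0.0013,"tz": -0.0044,"roll": 0,"claw": 0.04},{"tx": 0.02,"ty": 0,"tz": 0,"roll": 0,"claw": 0.04},{"tx": 0.02,"ty": 0,"tz": 0,"roll": 0,"claw": 0.04},{"tx": 0,"ty": 0,"tz": 0,"roll": 0,"claw": 0.04},{"tx": 0,"ty": 0,"tz": 0,"roll": 0,"claw": 0.04}])

```text
t: 2.5
tcp_pos: [0.5612, -0.1943, 0.1038]
tcp_rot: [0.623, -0.336, 0.622, 0.335]
force: [0.4, 0.4, 0.2]
finger_gap: 0.455
```

```bash
python3 - <<'E'
from cell import bot
import cv2,numpy as np
s=bot.state(); print(s["tcp_pos"],s["tcp_rot"],s["force"],s["ft_torque"])
for n in("wrist","side"):
    c=bot.read_camera(n); im=c["image"][:,:,::-1]
    if n=="side": im=cv2.resize(im[120:270,180:380],(800,600),interpolation=2)
    cv2.imwrite(f"pics/{n}3.png",im); np.savez(f"pics/{n}3.npz",**c)
E
```

```text
[ 0.56119288 -0.19431342  0.10384181] [ 0.62279479 -0.33596073  0.6219592   0.33529656] [0.41279674 0.3689176  0.17219805] [ 0.05363271 -0.11400911  0.00982471]
```

View pics/wrist3.png

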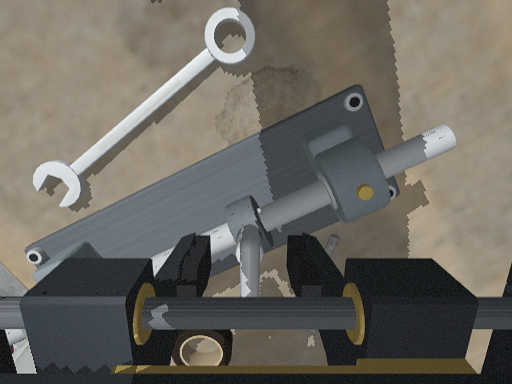

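View pics/side3.png

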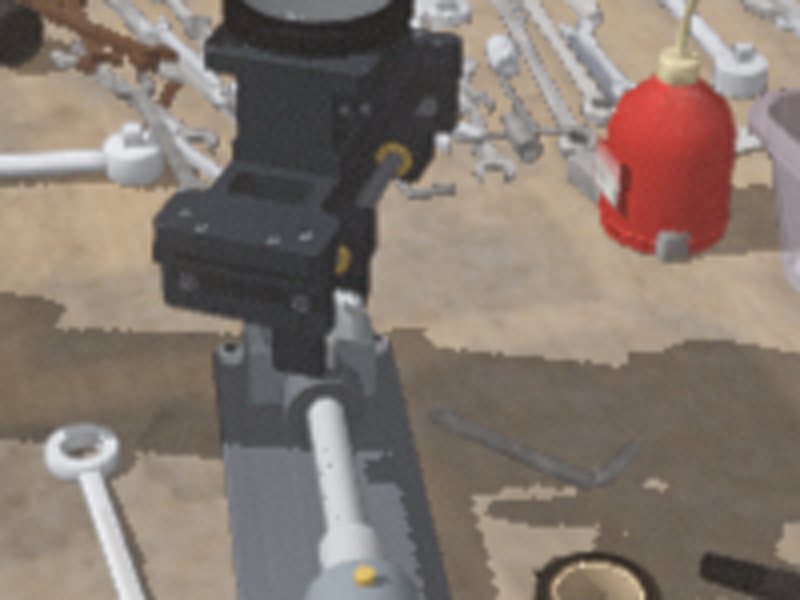

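The wing at (250,255) in the wrist image lies midway between the two fingers at about 200 and 300. I'll close on it.

>>> drive_tool(targets=[{"tx": 0.002,"ty": 0,"tz": 0,"roll": 0,"claw": 0.02},{"tx": 0,"ty": 0,"tz": 0,"roll": 0,"claw": 0.0},{"tx": 0,"ty": 0,"tz": 0,"roll": 0,"claw": 0.0},{"tx": 0,"ty": 0,"tz": 0,"roll": 0,"claw": 0.0},{"tx": 0,"ty": 0,"tz": 0,"roll": 0,"claw": 0.0},{"tx": 0,"ty": 0,"tz": 0,"roll": 0,"claw": 0.0}], newtons=30)

```text
t: 3.2
tcp_pos: [0.5611, -0.194, 0.1011]
tcp_rot: [0.623, -0.336, 0.622, 0.336]
force: [1.2, 2.0, 1.3]
finger_gap: 0.147
```

```bash
cat > st.py <<'E'
from cell import bot
import numpy as np
from scipy.spatial.transform import Rotation as R
np.set_printoptions(precision=4,suppress=True)
s=bot.state(); q=s["tcp_rot"];M=R.from_quat(np.roll(q,-1)).as_matrix()
C=np.array([.557,-.231]);a=-.1246
ex=np.array([np.cos(a),np.sin(a)]);ey=np.array([-np.sin(a),np.cos(a)])
d=s["tcp_pos"][:2]-C
print("t",s["t"],"tcp",s["tcp_pos"],"unit x,y",d@ex,d@ey,"jaw world",np.arctan2(M[1,2],M[0,2]),"wing unit",np.arctan2(M[1,2],M[0,2])-np.pi/2-a,"screw",np.arctan2(M[1,2],M[0,2])-np.pi/2-a+.55)
f=s["force"];print("F",f,"unit Fx,Fy",f[:2]@ex,f[:2]@ey,"T",s["ft_torque"],"gap mm",s["finger_gap"]*88.1,"q7",s["qpos"][6])
print("unit ex in tool (tx,ty,tz)",M.T@np.r_[ex,0],"ey",M.T@np.r_[ey,0])
E
python3 st.py
```

```text
t 3.2 tcp [ 0.5611 -0.194   0.1011] unit x,y -0.0005324529504818981 0.037264902043450746 jaw world 0.9902721034021293 wing unit -0.4559242233927672 screw 0.09407577660723282
F [1.2138 2.0022 1.2523] unit Fx,Fy 0.9555703072802633 2.137569708947067 T [ 0.6173 -0.3971  0.0293] gap mm 12.959716835102357 q7 0.747416267381637
unit ex in tool (tx,ty,tz) [ 0.0015 -0.8979  0.4403] ey [0.0012 0.4403 0.8979]
```

>>> drive_tool(targets=[{"tx": 0,"ty": 0,"tz": 0,"roll": 0,"claw": 0.0},{"tx": 0,"ty": 0,"tz": 0,"roll": 0,"claw": 0.0},{"tx": 0,"ty": 0,"tz": 0,"roll": 0,"claw": 0.0}], newtons=30)

```text
t: 3.5
tcp_pos: [0.561, -0.194, 0.101]
tcp_rot: [0.623, -0.336, 0.622, 0.336]
force: [2.9, 3.4, 3.9]
finger_gap: 0.15
```

```bash
python3 st.py
```

```text
t 3.5 tcp [ 0.561 -0.194  0.101] unit x,y -0.0005937550761246201 0.037204435136674575 jaw world 0.9902083371079677 wing unit -0.45598798968692883 screw 0.09401201031307121
F [2.8566 3.448  3.8524] unit Fx,Fy 2.4059082415226225 3.776318516084848 T [ 0.8528 -0.5461  0.0124] gap mm 13.223719780689677 q7 0.7474189193488548
unit ex in tool (tx,ty,tz) [ 0.0015 -0.8978  0.4403] ey [0.0011 0.4404 0.8978]
```

```bash
python3 - <<'E'
from cell import bot
import cv2,numpy as np
for n in("wrist","side","scene"):
    c=bot.read_camera(n); im=c["image"][:,:,::-1]
    if n=="side": im=cv2.resize(im[140:240,200:300],(600,600),interpolation=2)
    if n=="scene": im=cv2.resize(im[130:230,210:310],(600,600),interpolation=2)
    if n=="wrist": im=cv2.resize(im[170:320,150:350],(800,600),interpolation=2)
    cv2.imwrite(f"pics/{n}4.png",im); np.savez(f"pics/{n}4.npz",**c)
E
```

```text
(no output)
```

View pics/wrist4.png

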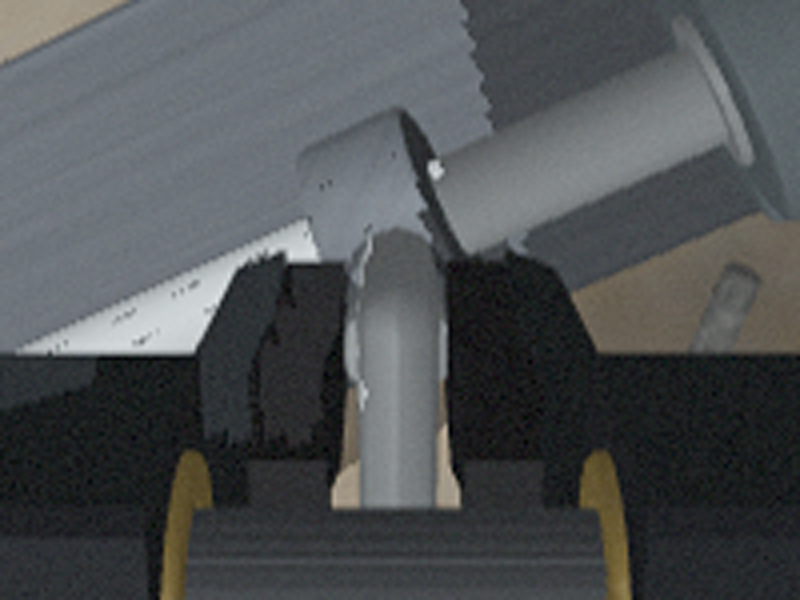

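View pics/side4.png

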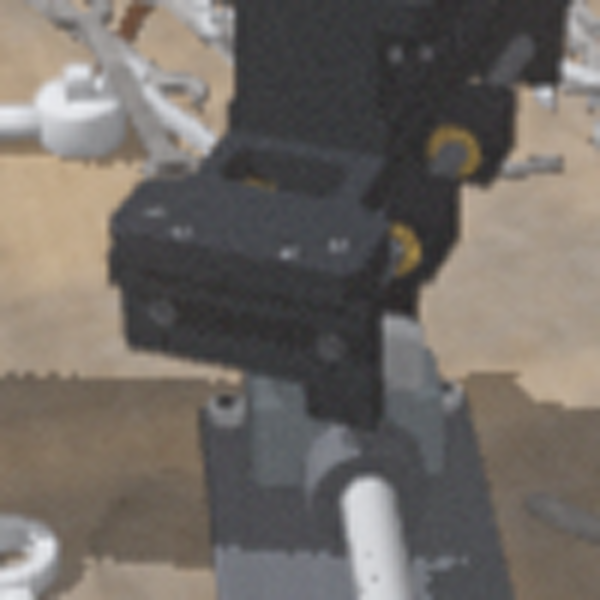

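View pics/scene4.png

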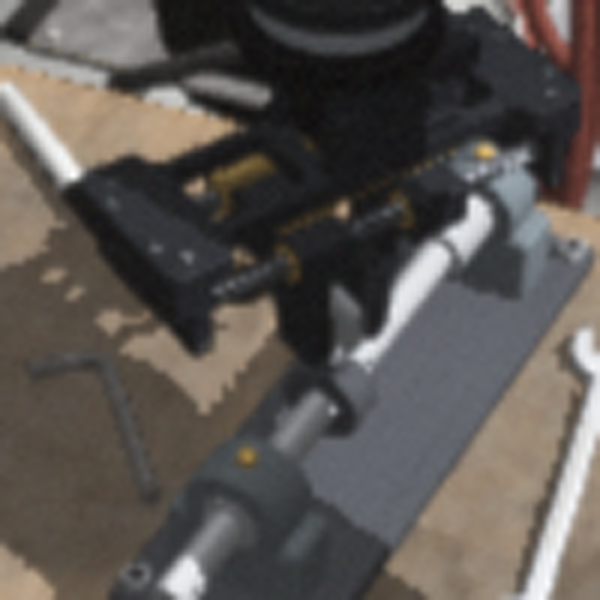

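Only one finger seems to be bearing: the gap is 13 mm and the side force is 4.4 N in +jaw. I'll shift 2 mm towards +jaw to centre it.

>>> drive_tool(targets=[{"tx": 0,"ty": 0,"tz": 0.001,"roll": 0,"claw": 0.0},{"tx": 0,"ty": 0,"tz": 0.001,"roll": 0,"claw": 0.0},{"tx": 0,"ty": 0,"tz": 0,"roll": 0,"claw": 0.0},{"tx": 0,"ty": 0,"tz": 0,"roll": 0,"claw": 0.0}], newtons=30)

```text
t: 4.05
tcp_pos: [0.5611, -0.1939, 0.101]
tcp_rot: [0.622, -0.336, 0.623, 0.335]
force: [0.1, 2.0, 6.2]
finger_gap: 0.144
```

```bash
python3 st.py
```

```text
t 4.05 tcp [ 0.5611 -0.1939  0.101 ] unit x,y -0.0005191432959311586 0.03729882294014786 jaw world 0.9890729409492176 wing unit -0.45712338584567896 screw 0.09287661415432108
F [0.1479 1.9519 6.1792] unit Fx,Fy -0.09584889370210364 1.9551459504317448 T [ 0.5667 -0.286   0.0186] gap mm 12.663992070655167 q7 0.7451951151761029
unit ex in tool (tx,ty,tz) [-0.0003 -0.8973  0.4414] ey [-0.0013  0.4414  0.8973]
```

>>> drive_tool(targets=[{"tx": 0,"ty": 0,"tz": -0.001,"roll": -4,"claw": 0.0},{"tx": 0,"ty": 0,"tz": 0,"roll": -4,"claw": 0.0},{"tx": 0,"ty": 0,"tz": 0,"roll": -4,"claw": 0.0},{"tx": 0,"ty": 0,"tz": 0,"roll": 0,"claw": 0.0}], newtons=40)

```text
t: 4.45
tcp_pos: [0.561, -0.1941, 0.1011]
tcp_rot: [0.584, -0.399, 0.583, 0.399]
force: [1.3, 3.4, 6.8]
finger_gap: 0.143
```

```bash
python3 st.py
```

```text
t 4.45 tcp [ 0.561  -0.1941  0.1011] unit x,y -0.0005797732280459376 0.03707788809010401 jaw world 1.2000021875693454 wing unit -0.24619413922555117 screw 0.3038058607744489
F [1.2686 3.4302 6.7544] unit Fx,Fy 0.8324302033765494 3.561286725072227 T [ 0.7339 -0.3287 -0.0289] gap mm 12.583200813554303 q7 0.9007138801064047
unit ex in tool (tx,ty,tz) [ 0.0006 -0.9698  0.2437] ey [-0.      0.2437  0.9698]
```

>>> drive_tool(targets=[{"tx": -0.0004,"ty": 0,"tz": 0,"roll": -5,"claw": 0.0},{"tx": -0.0004,"ty": 0,"tz": 0,"roll": -6,"claw": 0.0},{"tx": -0.0004,"ty": 0,"tz": 0,"roll": -6,"claw": 0.0},{"tx": -0.0002,"ty": 0,"tz": 0,"roll": -6,"claw": 0.0},{"tx": -0.0002,"ty": 0,"tz": 0,"roll": -6,"claw": 0.0},{"tx": -0.0002,"ty": 0,"tz": 0,"roll": -6,"claw": 0.0},{"tx": 0,"ty": 0,"tz": 0,"roll": -6,"claw": 0.0},{"tx": 0,"ty": 0,"tz": 0,"roll": 0,"claw": 0.0}], newtons=40)

```text
t: 5.25
tcp_pos: [0.5607, -0.1957, 0.1019]
tcp_rot: [-0.407, 0.578, -0.408, -0.578]
force: [1.8, -0.6, -0.9]
finger_gap: 0.147
```

```bash
python3 st.py;  python3 - <<'E'
from cell import bot
import cv2,numpy as np
for n in("wrist",):
    c=bot.read_camera(n); im=c["image"][:,:,::-1]
    if n=="wrist": im=cv2.resize(im[170:320,150:350],(800,600),interpolation=2)
    cv2.imwrite(f"pics/{n}5.png",im); np.savez(f"pics/{n}5.npz",**c)
E
```

```text
t 5.25 tcp [ 0.5607 -0.1957  0.1019] unit x,y -0.0007504866430762852 0.03551244401299598 jaw world 1.9131862876968888 wing unit 0.46698996090199224 screw 1.0169899609019923
F [ 1.7839 -0.6011 -0.8512] unit Fx,Fy 1.8447293289199278 -0.37474774123055266 T [ 0.0875 -0.7669 -0.1395] gap mm 12.948002225763641 q7 1.4577078172373297
unit ex in tool (tx,ty,tz) [-0.0001 -0.8929 -0.4502] ey [-0.0014 -0.4502  0.8929]
```

View pics/wrist5.png

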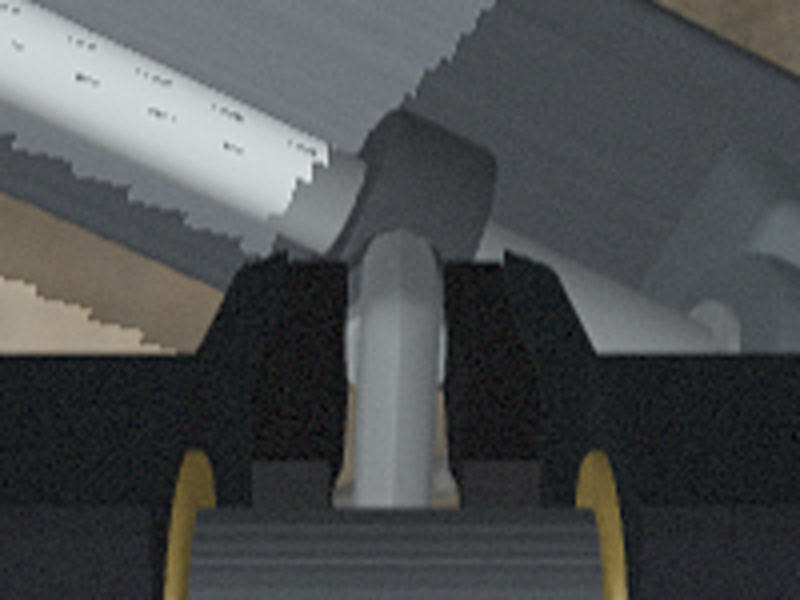

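>>> drive_tool(targets=[{"tx": 0,"ty": 0.0022,"tz": -0.0045,"roll": 0,"claw": 0.0},{"tx": 0,"ty": 0.0036,"tz": -0.0071,"roll": 0,"claw": 0.0},{"tx": 0,"ty": 0.0036,"tz": -0.0071,"roll": 0,"claw": 0.0},{"tx": 0,"ty": 0.0036,"tz": -0.0071,"roll": 0,"claw": 0.0},{"tx": 0,"ty": 0.0036,"tz": -0.0071,"roll": 0,"claw": 0.0},{"tx": 0,"ty": 0.0036,"tz": -0.0071,"roll": 0,"claw": 0.0},{"tx": 0,"ty": 0.0036,"tz": -0.0071,"roll": 0,"claw": 0.0},{"tx": 0,"ty": 0.0022,"tz": -0.0045,"roll": 0,"claw": 0.0},{"tx": 0,"ty": 0,"tz": 0,"roll": 0,"claw": 0.0},{"tx": 0,"ty": 0,"tz": 0,"roll": 0,"claw": 0.0}], newtons=40)

```text
t: 6.3
tcp_pos: [0.5532, -0.2526, 0.1022]
tcp_rot: [-0.407, 0.578, -0.408, -0.578]
force: [4.5, -2.3, -9.4]
finger_gap: 0.14
```

```bash
python3 st.py;  python3 - <<'E'
from cell import bot
import cv2,numpy as np
for n in("side",):
    c=bot.read_camera(n); im=c["image"][:,:,::-1]
    im=cv2.resize(im[170:290,200:320],(600,600),interpolation=2)
    cv2.imwrite(f"pics/{n}6.png",im); np.savez(f"pics/{n}6.npz",**c)
E
```

```text
t 6.3 tcp [ 0.5532 -0.2526  0.1022] unit x,y -0.0010674179521836364 -0.021856038412298117 jaw world 1.913690015919509 wing unit 0.46749368912461237 screw 1.0174936891246125
F [ 4.4987 -2.328  -9.4483] unit Fx,Fy 4.75311160241455 -1.7508655638891186 T [-0.4424 -0.9775 -0.1922] gap mm 12.29194831422777 q7 1.571500018942433
unit ex in tool (tx,ty,tz) [-0.0007 -0.8927 -0.4507] ey [-0.0017 -0.4506  0.8927]
```

View pics/side6.png

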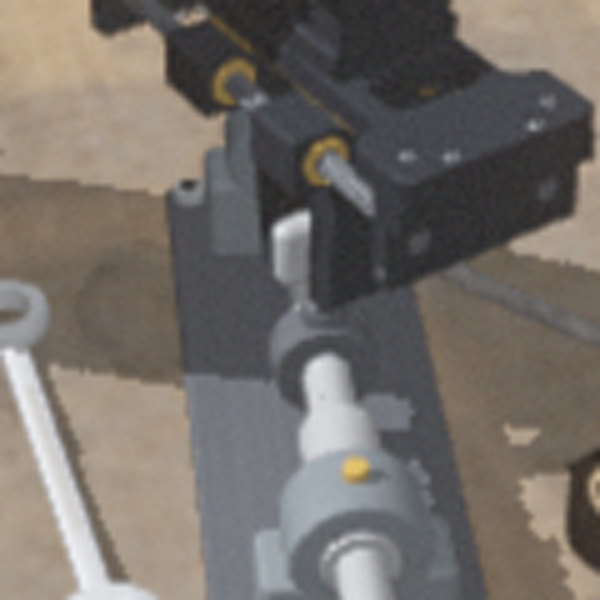

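>>> drive_tool(targets=[{"tx": 0.001,"ty": -0.0005,"tz": -0.0003,"roll": 0,"claw": 0.0},{"tx": 0,"ty": 0.0018,"tz": -0.0036,"roll": 0,"claw": 0.0},{"tx": 0,"ty": 0.0018,"tz": -0.0036,"roll": 0,"claw": 0.0},{"tx": 0,"ty": 0.0018,"tz": -0.0036,"roll": 0,"claw": 0.0},{"tx": 0,"ty": 0.0009,"tz": -0.0018,"roll": 0,"claw": 0.0},{"tx": 0,"ty": 0.0009,"tz": -0.0018,"roll": 0,"claw": 0.0}], newtons=40)

```text
t: 6.95
tcp_pos: [0.5519, -0.2674, 0.1018]
tcp_rot: [0.407, -0.578, 0.407, 0.578]
force: [-1.6, 2.2, 3.5]
finger_gap: 0.141
```

```bash
python3 st.py
```

```text
t 6.95 tcp [ 0.5519 -0.2674  0.1018] unit x,y -0.0005490052501779599 -0.036779598415383544 jaw world 1.9145742450534682 wing unit 0.4683779182585716 screw 1.0183779182585717
F [-1.5884  2.1536  3.5193] unit Fx,Fy -1.8437742847524143 1.939469032594544 T [ 0.4653  0.3808 -0.103 ] gap mm 12.394626577393664 q7 1.60427156709501
unit ex in tool (tx,ty,tz) [-0.0009 -0.8923 -0.4514] ey [-0.0001 -0.4514  0.8923]
```

>>> drive_tool(targets=[{"tx": 0,"ty": 0,"tz": 0,"roll": 0,"claw": 0.0},{"tx": 0,"ty": 0.0004,"tz": -0.0009,"roll": 0,"claw": 0.0},{"tx": 0,"ty": 0.0005,"tz": -0.0009,"roll": 0,"claw": 0.0}], newtons=40)

```text
t: 7.25
tcp_pos: [0.5518, -0.2691, 0.1018]
tcp_rot: [0.407, -0.578, 0.407, 0.578]
force: [-3.5, 2.4, 6.4]
finger_gap: 0.144
```

```bash
python3 st.py
```

```text
t 7.25 tcp [ 0.5518 -0.2691  0.1018] unit x,y -0.0004293284786588761 -0.03844876687472531 jaw world 1.9148791195217598 wing unit 0.46868279272686325 screw 1.0186827927268634
F [-3.5024  2.3622  6.4125] unit Fx,Fy -3.768796728073048 1.908630968208396 T [ 0.5982  0.6147 -0.0908] gap mm 12.691216520427187 q7 1.6080913285128915
unit ex in tool (tx,ty,tz) [-0.0008 -0.8922 -0.4517] ey [ 0.0001 -0.4517  0.8922]
```

>>> drive_tool(targets=[{"tx": -0.0005,"ty": 0.0008,"tz": -0.0007,"roll": 0,"claw": 0.0},{"tx": 0,"ty": 0.0005,"tz": -0.0009,"roll": 0,"claw": 0.0},{"tx": 0,"ty": 0.0004,"tz": -0.0009,"roll": 0,"claw": 0.0},{"tx": 0,"ty": 0.0005,"tz": -0.0009,"roll": 0,"claw": 0.0},{"tx": 0,"ty": 0.0004,"tz": -0.0009,"roll": 0,"claw": 0.0}], newtons=40)

```text
t: 7.75
tcp_pos: [0.5511, -0.2744, 0.1019]
tcp_rot: [0.407, -0.578, 0.407, 0.578]
force: [-1.9, 1.9, 0.9]
finger_gap: 0.142
```

```bash
python3 st.py
```

```text
t 7.75 tcp [ 0.5511 -0.2744  0.1019] unit x,y -0.0005154080887939906 -0.043759796805602366 jaw world 1.9146645453593647 wing unit 0.46846821856446813 screw 1.0184682185644682
F [-1.8549  1.8767  0.9456] unit Fx,Fy -2.073746786165319 1.631608960308561 T [ 0.5243  0.3624 -0.0967] gap mm 12.490636390157949 q7 1.6184101869194591
unit ex in tool (tx,ty,tz) [-0.0003 -0.8923 -0.4515] ey [ 0.     -0.4515  0.8923]
```

>>> drive_tool(targets=[{"tx": 0,"ty": 0.0005,"tz": -0.0009,"roll": 0,"claw": 0.0},{"tx": 0,"ty": 0.0004,"tz": -0.0009,"roll": 0,"claw": 0.0}], newtons=40)

```text
t: 7.95
tcp_pos: [0.5508, -0.2764, 0.1019]
tcp_rot: [0.407, -0.578, 0.407, 0.578]
force: [-1.9, 1.7, 0.3]
finger_gap: 0.14
```

```bash
python3 st.py
```

```text
t 7.95 tcp [ 0.5508 -0.2764  0.1019] unit x,y -0.0005572241875224284 -0.04578846846760719 jaw world 1.9146586311147622 wing unit 0.46846230431986563 screw 1.0184623043198657
F [-1.9223  1.7497  0.335 ] unit Fx,Fy -2.1247944487444217 1.4972198893536417 T [ 0.4659  0.4125 -0.0893] gap mm 12.366829318712938 q7 1.6225155509613116
unit ex in tool (tx,ty,tz) [-0.0003 -0.8923 -0.4515] ey [ 0.     -0.4515  0.8923]
```

>>> drive_tool(targets=[{"tx": 0,"ty": 0.0005,"tz": -0.0009,"roll": 0,"claw": 0.0},{"tx": 0,"ty": 0.0004,"tz": -0.0009,"roll": 0,"claw": 0.0}], newtons=40)

```text
t: 8.15
tcp_pos: [0.5505, -0.2784, 0.1019]
tcp_rot: [0.407, -0.578, 0.407, 0.578]
force: [-3.0, 2.4, 1.1]
finger_gap: 0.14
```

```bash
python3 st.py
```

```text
t 8.15 tcp [ 0.5505 -0.2784  0.1019] unit x,y -0.0005498399545849136 -0.04782877288490153 jaw world 1.9145933283646797 wing unit 0.4683970015697831 screw 1.0183970015697832
F [-3.0069  2.4286  1.1086] unit Fx,Fy -3.28541744098981 2.036110261523078 T [ 0.5169  0.4149 -0.0449] gap mm 12.331777234108559 q7 1.6266021222444313
unit ex in tool (tx,ty,tz) [-0.0003 -0.8923 -0.4515] ey [-0.     -0.4515  0.8923]
```

>>> drive_tool(targets=[{"tx": 0,"ty": 0.0006,"tz": -0.0008,"roll": 0,"claw": 0.0}])

```text
t: 8.25
tcp_pos: [0.5503, -0.2793, 0.1019]
tcp_rot: [0.407, -0.578, 0.407, 0.578]
force: [-2.4, 1.3, -0.3]
finger_gap: 0.144
```

```bash
python3 st.py|cut -c1-150|head -2
```

```text
t 8.25 tcp [ 0.5503 -0.2793  0.1019] unit x,y -0.0006035793898754435 -0.04878690309899901 jaw world 1.9146451720472548 wing unit 0.46844884525235825 s
F [-2.3534  1.2651 -0.2793] unit Fx,Fy -2.4924132445364324 0.962793945837574 T [ 0.533   0.3372 -0.0506] gap mm 12.647874718931437 q7 1.62842103499501
```

>>> drive_tool(targets=[{"tx": 0,"ty": 0.0005,"tz": -0.0009,"roll": 0,"claw": 0.0}])

```text
t: 8.35
tcp_pos: [0.5502, -0.2803, 0.1019]
tcp_rot: [0.407, -0.578, 0.407, 0.578]
force: [-1.4, 1.7, -0.5]
finger_gap: 0.146
```

```bash
python3 st.py|cut -c1-150|head -2
```

```text
t 8.35 tcp [ 0.5502 -0.2803  0.1019] unit x,y -0.0006183025480404119 -0.04979954662813391 jaw world 1.9146731272291089 wing unit 0.4684768004342123 sc
F [-1.446   1.6662 -0.4917] unit Fx,Fy -1.6418380286324177 1.4735896656169065 T [ 0.4671  0.3649 -0.1061] gap mm 12.837918111690414 q7 1.6304728154604
```

>>> drive_tool(targets=[{"tx": 0,"ty": 0.0005,"tz": -0.0009,"roll": 0,"claw": 0.0}])

```text
t: 8.45
tcp_pos: [0.5501, -0.2813, 0.102]
tcp_rot: [-0.407, 0.578, -0.407, -0.578]
force: [-1.8, 2.2, 0.1]
finger_gap: 0.143
```

```bash
python3 st.py|cut -c1-150|head -2
```

```text
t 8.45 tcp [ 0.5501 -0.2813  0.102 ] unit x,y -0.0006082042472981301 -0.05081636063609989 jaw world 1.9146984542020875 wing unit 0.46850212740719094 s
F [-1.7544  2.1996  0.1265] unit Fx,Fy -2.0141506313049993 1.9645253830541272 T [ 0.4709  0.2986 -0.1004] gap mm 12.604231052059838 q7 1.6325411059189
```

>>> drive_tool(targets=[{"tx": 0,"ty": 0.0005,"tz": -0.0009,"roll": 0,"claw": 0.0}])

```text
t: 8.55
tcp_pos: [0.5499, -0.2824, 0.1019]
tcp_rot: [0.407, -0.578, 0.407, 0.578]
force: [-1.6, 2.9, -0.2]
finger_gap: 0.142
```

```bash
python3 st.py|cut -c1-150|head -2
```

```text
t 8.55 tcp [ 0.5499 -0.2824  0.1019] unit x,y -0.00065864099168978 -0.05184294181703178 jaw world 1.9145601591482173 wing unit 0.46836383235332074 scr
F [-1.5552  2.9031 -0.2412] unit Fx,Fy -1.9039209265205947 2.6873210406827903 T [ 0.6451  0.2723 -0.1328] gap mm 12.545609883712416 q7 1.6345923686262
```

>>> drive_tool(targets=[{"tx": 0,"ty": 0.0005,"tz": -0.0009,"roll": 0,"claw": 0.0}])

```text
t: 8.65
tcp_pos: [0.5499, -0.2829, 0.102]
tcp_rot: [0.407, -0.578, 0.407, 0.578]
force: [-0.8, 4.2, -0.6]
finger_gap: 0.141
```

```bash
python3 st.py|cut -c1-150|head -2
```

```text
t 8.65 tcp [ 0.5499 -0.2829  0.102 ] unit x,y -0.000641666848743159 -0.052381924007825945 jaw world 1.9148218102368946 wing unit 0.468625483441998 scr
F [-0.7783  4.2215 -0.6201] unit Fx,Fy -1.2968683308287239 4.0920982259702425 T [ 0.8669  0.2404 -0.0624] gap mm 12.462757298476854 q7 1.6366112615839
```

>>> drive_tool(targets=[{"tx": 0,"ty": 0.0005,"tz": -0.0009,"roll": 0,"claw": 0.0}])

```text
t: 8.75
tcp_pos: [0.5498, -0.2835, 0.102]
tcp_rot: [0.407, -0.578, 0.406, 0.578]
force: [-1.4, 4.3, -0.6]
finger_gap: 0.144
```

```bash
python3 st.py|cut -c1-150|head -2
```

```text
t 8.75 tcp [ 0.5498 -0.2835  0.102 ] unit x,y -0.0006614315599480572 -0.05297815108865007 jaw world 1.915287188118582 wing unit 0.46909086132368544 sc
F [-1.4462  4.2929 -0.6363] unit Fx,Fy -1.9684696828555668 4.0798726867766515 T [ 1.0631  0.2253 -0.1316] gap mm 12.717435478528653 q7 1.6387331666599
```

>>> drive_tool(targets=[{"tx": 0,"ty": 0,"tz": 0,"roll": 0,"claw": 0.0},{"tx": 0,"ty": 0,"tz": 0,"roll": 0,"claw": 0.0}])

```text
t: 8.95
tcp_pos: [0.5497, -0.2836, 0.102]
tcp_rot: [0.407, -0.578, 0.407, 0.578]
force: [-1.2, 4.6, -0.8]
finger_gap: 0.145
```

```bash
python3 st.py|cut -c1-150|head -2
```

```text
t 8.95 tcp [ 0.5497 -0.2836  0.102 ] unit x,y -0.0006787194994513895 -0.05306626124888926 jaw world 1.915239695803039 wing unit 0.46904336900814253 sc
F [-1.2314  4.5802 -0.8286] unit Fx,Fy -1.7910266125306866 4.39165041521734 T [ 1.1116  0.2374 -0.1046] gap mm 12.736927525824157 q7 1.638520703168352
```

>>> drive_tool(targets=[{"tx": 0,"ty": 0.0005,"tz": -0.0009,"roll": 0,"claw": 0.0},{"tx": 0,"ty": 0.0004,"tz": -0.0009,"roll": 0,"claw": 0.0},{"tx": 0,"ty": 0.0005,"tz": -0.0009,"roll": 0,"claw": 0.0}])

```text
t: 9.25
tcp_pos: [0.5495, -0.2854, 0.102]
tcp_rot: [0.408, -0.578, 0.406, 0.579]
force: [-0.3, 7.7, -1.8]
finger_gap: 0.148
```

```bash
python3 st.py|cut -c1-150|head -2
```

```text
t 9.25 tcp [ 0.5495 -0.2854  0.102 ] unit x,y -0.000662704753764628 -0.05487043360250177 jaw world 1.9160153163475895 wing unit 0.4698189895526929 scr
F [-0.2852  7.7261 -1.7749] unit Fx,Fy -1.2431909064208473 7.630771465368517 T [ 1.7291  0.1793 -0.0787] gap mm 13.016054014416504 q7 1.64485932694618
```

>>> drive_tool(targets=[{"tx": 0,"ty": 0.0005,"tz": -0.0009,"roll": 0,"claw": 0.0},{"tx": 0,"ty": 0.0004,"tz": -0.0009,"roll": 0,"claw": 0.0}])

```text
t: 9.45
tcp_pos: [0.5494, -0.2863, 0.102]
tcp_rot: [0.408, -0.578, 0.405, 0.579]
force: [-1.0, 8.7, -1.6]
finger_gap: 0.14
```

```bash
python3 st.py
```

```text
t 9.45 tcp [ 0.5494 -0.2863  0.102 ] unit x,y -0.0006425666121572318 -0.05579709690995405 jaw world 1.9167181314277233 wing unit 0.4705218046328267 screw 1.0205218046328268
F [-1.0462  8.7488 -1.6057] unit Fx,Fy -2.125344736906584 8.550910755619835 T [ 2.0743  0.1936 -0.1834] gap mm 12.362284592834744 q7 1.6489852834909509
unit ex in tool (tx,ty,tz) [ 0.0002 -0.8913 -0.4533] ey [ 0.0044 -0.4533  0.8913]
```

>>> drive_tool(targets=[{"tx": 0,"ty": 0.0005,"tz": -0.0009,"roll": 0,"claw": 0.0},{"tx": 0,"ty": 0.0005,"tz": -0.001,"roll": 0,"claw": 0.0}])

```text
t: 9.65
tcp_pos: [0.5493, -0.2873, 0.102]
tcp_rot: [0.408, -0.578, 0.404, 0.58]
force: [-1.0, 10.4, -2.0]
finger_gap: 0.145
```

```bash
python3 st.py|cut -c1-150|head -2
```

```text
t 9.65 tcp [ 0.5493 -0.2873  0.102 ] unit x,y -0.000664529278394315 -0.056854521241595936 jaw world 1.9174335184930345 wing unit 0.4712371916981379 sc
F [-0.9932 10.4438 -1.9785] unit Fx,Fy -2.283405057583055 10.239430868937324 T [ 2.4938  0.1903 -0.1201] gap mm 12.782378032332566 q7 1.65334916831006
```

>>> drive_tool(targets=[{"tx": 0,"ty": 0,"tz": 0,"roll": 0,"claw": 0.0}])

```text
t: 9.75
tcp_pos: [0.5493, -0.2874, 0.102]
tcp_rot: [0.408, -0.578, 0.404, 0.58]
force: [-1.6, 11.1, -1.2]
finger_gap: 0.143
```

```bash
python3 st.py|cut -c1-150|head -2
```

```text
t 9.75 tcp [ 0.5493 -0.2874  0.102 ] unit x,y -0.0006285821372547578 -0.05691827607734185 jaw world 1.9174321660128952 wing unit 0.47123583921799866 s
F [-1.5766 11.053  -1.1796] unit Fx,Fy -2.937992198402917 10.771377776608299 T [ 2.2356  0.2184 -0.126 ] gap mm 12.618247365713408 q7 1.65330874187630
```

>>> drive_tool(targets=[{"tx": 0,"ty": 0,"tz": 0,"roll": 0,"claw": 0.0}])

```text
t: 9.85
tcp_pos: [0.5493, -0.2874, 0.102]
tcp_rot: [0.408, -0.578, 0.404, 0.58]
force: [-0.6, 9.2, -1.4]
finger_gap: 0.145
```

```bash
python3 st.py
```

```text
t 9.85 tcp [ 0.5493 -0.2874  0.102 ] unit x,y -0.0005993044053243151 -0.056884640374042346 jaw world 1.9175689692465376 wing unit 0.47137264245164107 screw 1.0213726424516412
F [-0.5916  9.1942 -1.4201] unit Fx,Fy -1.7296508269822235 9.049383025074466 T [ 2.25    0.1931 -0.1956] gap mm 12.790631516496312 q7 1.6532689651161208
unit ex in tool (tx,ty,tz) [ 0.0002 -0.8909 -0.4541] ey [ 0.0058 -0.4541  0.8909]
```

>>> drive_tool(targets=[{"tx": 0,"ty": 0.0004,"tz": -0.0007,"roll": 0,"claw": 0.0},{"tx": 0.0001,"ty": 0,"tz": 0,"roll": 5,"claw": 0.0},{"tx": 0.0001,"ty": 0,"tz": 0,"roll": 5,"claw": 0.0},{"tx": 0,"ty": 0,"tz": 0,"roll": 0,"claw": 0.0}])

```text
t: 10.25
tcp_pos: [0.5492, -0.2876, 0.1018]
tcp_rot: [0.457, -0.54, 0.454, 0.542]
force: [-0.7, 10.3, -0.9]
finger_gap: 0.143
```

```bash
python3 st.py
```

```text
t 10.25 tcp [ 0.5492 -0.2876  0.1018] unit x,y -0.0006736834395989905 -0.05716893724744403 jaw world 1.7423958887907933 wing unit 0.29619956199589675 screw 0.8461995619958969
F [-0.7108 10.2795 -0.8869] unit Fx,Fy -1.982753658032952 10.11146129959891 T [2.3733 0.1287 0.0488] gap mm 12.603145780291642 q7 1.509671681003362
unit ex in tool (tx,ty,tz) [ 0.     -0.9565 -0.2919] ey [ 0.0058 -0.2919  0.9564]
```

>>> drive_tool(targets=[{"tx": 0,"ty": 0,"tz": 0,"roll": 0,"claw": 0.0}])

```text
t: 10.35
tcp_pos: [0.5493, -0.2876, 0.1018]
tcp_rot: [0.457, -0.54, 0.453, 0.543]
force: [-0.9, 10.3, -0.5]
finger_gap: 0.141
```

```bash
python3 st.py
```

```text
t 10.35 tcp [ 0.5493 -0.2876  0.1018] unit x,y -0.000631128676431743 -0.05714507107954069 jaw world 1.7441865746111973 wing unit 0.29799024781630074 screw 0.8479902478163008
F [-0.8752 10.2987 -0.5208] unit Fx,Fy -2.1483144228774598 10.110127813078376 T [2.3822 0.1715 0.0833] gap mm 12.462821087287555 q7 1.5111322083293415
unit ex in tool (tx,ty,tz) [ 0.0001 -0.9559 -0.2936] ey [ 0.0059 -0.2936  0.9559]
```

>>> drive_tool(targets=[{"tx": 0.0001,"ty": 0.0001,"tz": -0.0003,"roll": 6,"claw": 0.0},{"tx": 0.0002,"ty": 0,"tz": 0,"roll": 6,"claw": 0.0},{"tx": 0.0001,"ty": 0,"tz": 0,"roll": 6,"claw": 0.0}])

```text
t: 10.65
tcp_pos: [0.5493, -0.2875, 0.1015]
tcp_rot: [0.537, -0.461, 0.533, 0.464]
force: [-1.5, 10.8, 0.2]
finger_gap: 0.145
```

```bash
python3 st.py
```

```text
t 10.65 tcp [ 0.5493 -0.2875  0.1015] unit x,y -0.0006504918269150638 -0.05701837828653006 jaw world 1.4262747148226835 wing unit -0.019921611972213024 screw 0.5300783880277871
F [-1.4588 10.8468  0.2387] unit Fx,Fy -2.7955093732761997 10.58145035225152 T [2.5473 0.1556 0.1756] gap mm 12.777553583256541 q7 1.255257039227444
unit ex in tool (tx,ty,tz) [ 0.     -0.9998  0.0199] ey [0.0065 0.0199 0.9998]
```

>>> drive_tool(targets=[{"tx": 0.0001,"ty": 0,"tz": 0,"roll": 6,"claw": 0.0},{"tx": 0.0002,"ty": 0,"tz": 0,"roll": 6,"claw": 0.0},{"tx": 0.0001,"ty": 0,"tz": 0,"roll": 6,"claw": 0.0}])

```text
t: 10.95
tcp_pos: [0.5494, -0.2873, 0.1013]
tcp_rot: [0.602, -0.372, 0.599, 0.375]
force: [-1.7, 12.4, 1.7]
finger_gap: 0.14
```

```bash
python3 st.py
```

```text
t 10.95 tcp [ 0.5494 -0.2873  0.1013] unit x,y -0.0005707912047874302 -0.056805706853127476 jaw world 1.1124920091543045 wing unit -0.3337043176405921 screw 0.21629568235940794
F [-1.7029 12.4187  1.7   ] unit Fx,Fy -3.233093432676836 12.11076461646341 T [2.614  0.2284 0.1852] gap mm 12.329504950485973 q7 1.0103340171787059
unit ex in tool (tx,ty,tz) [-0.     -0.9448  0.3275] ey [0.0064 0.3275 0.9448]
```

>>> drive_tool(targets=[{"tx": 0.0001,"ty": 0,"tz": 0,"roll": 6,"claw": 0.0},{"tx": 0.0001,"ty": 0,"tz": 0,"roll": 6,"claw": 0.0}])

```text
t: 11.15
tcp_pos: [0.5495, -0.2872, 0.1011]
tcp_rot: [0.637, -0.307, 0.635, 0.311]
force: [-1.2, 12.4, 2.4]
finger_gap: 0.143
```

```bash
python3 st.py
```

```text
t 11.15 tcp [ 0.5495 -0.2872  0.1011] unit x,y -0.0005031731566744989 -0.05669996971173 jaw world 0.9032621919912589 wing unit -0.5429341348036376 screw 0.007065865196362431
F [-1.1682 12.3574  2.3733] unit Fx,Fy -2.694872817686469 12.116393722073733 T [2.5848 0.2627 0.2374] gap mm 12.590417938927983 q7 0.8516997010815788
unit ex in tool (tx,ty,tz) [-0.0001 -0.8562  0.5166] ey [0.0064 0.5166 0.8562]
```

>>> drive_tool(targets=[{"tx": 0.0001,"ty": 0,"tz": 0,"roll": 4,"claw": 0.0},{"tx": 0,"ty": 0,"tz": 0,"roll": 0,"claw": 0.0}])

```text
t: 11.35
tcp_pos: [0.5495, -0.2871, 0.101]
tcp_rot: [0.647, -0.285, 0.645, 0.289]
force: [-1.3, 11.3, 2.6]
finger_gap: 0.142
```

```bash
python3 st.py
```

```text
t 11.35 tcp [ 0.5495 -0.2871  0.101 ] unit x,y -0.0004930507461169322 -0.05661205022539139 jaw world 0.8363767312372451 wing unit -0.6098195955576514 screw -0.05981959555765137
F [-1.2523 11.2898  2.5532] unit Fx,Fy -2.6456487856064785 11.046600284845216 T [2.5718 0.2114 0.1263] gap mm 12.553178098079574 q7 0.8016554822597884
unit ex in tool (tx,ty,tz) [-0.0003 -0.8198  0.5727] ey [0.0061 0.5727 0.8197]
```

>>> drive_tool(targets=[{"tx": 0,"ty": 0,"tz": 0,"roll": 4,"claw": 0.0},{"tx": 0,"ty": 0,"tz": 0,"roll": 0,"claw": 0.0},{"tx": 0,"ty": 0.0006,"tz": 0.0008,"roll": 0,"claw": 0.0},{"tx": 0,"ty": 0.0006,"tz": 0.0008,"roll": 0,"claw": 0.0},{"tx": 0,"ty": 0,"tz": 0,"roll": 0,"claw": 0.0}])

```text
t: 11.85
tcp_pos: [0.5495, -0.2869, 0.101]
tcp_rot: [0.656, -0.263, 0.655, 0.266]
force: [-1.7, 8.8, 0.8]
finger_gap: 0.142
```

```bash
python3 st.py
```

```text
t 11.85 tcp [ 0.5495 -0.2869  0.101 ] unit x,y -0.00045372914484493633 -0.056408732101423394 jaw world 0.7669724392217685 wing unit -0.679223887573128 screw -0.12922388757312797
F [-1.7479  8.7509  0.7752] unit Fx,Fy -2.8219412762851 8.465843491806455 T [1.9253 0.2483 0.1459] gap mm 12.521559334363259 q7 0.7477589079157109
unit ex in tool (tx,ty,tz) [-0.0001 -0.7781  0.6282] ey [0.0041 0.6282 0.7781]
```

>>> drive_tool(targets=[{"tx": 0,"ty": 0.0006,"tz": 0.0008,"roll": 0,"claw": 0.0},{"tx": 0,"ty": 0.0006,"tz": 0.0008,"roll": 0,"claw": 0.0},{"tx": 0,"ty": 0.0006,"tz": 0.0008,"roll": 0,"claw": 0.0},{"tx": 0,"ty": 0,"tz": 0,"roll": 0,"claw": 0.0}])

```text
t: 12.25
tcp_pos: [0.5495, -0.2866, 0.101]
tcp_rot: [0.656, -0.264, 0.656, 0.264]
force: [-1.8, 5.6, 2.2]
finger_gap: 0.14
```

```bash
python3 st.py; python3 - <<'E'
from cell import bot
import cv2,numpy as np
for n in("side",):
    c=bot.read_camera(n); im=c["image"][:,:,::-1]
    im=cv2.resize(im[170:290,200:320],(600,600),interpolation=2)
    cv2.imwrite(f"pics/{n}7.png",im); np.savez(f"pics/{n}7.npz",**c)
E
```

```text
t 12.25 tcp [ 0.5495 -0.2866  0.101 ] unit x,y -0.0004835050349243806 -0.05611344879190886 jaw world 0.764690273088651 wing unit -0.6815060537062455 screw -0.13150605370624546
F [-1.7708  5.6114  2.2281] unit Fx,Fy -2.45441101814188 5.347813976429414 T [1.2178 0.2453 0.2084] gap mm 12.35499450452591 q7 0.7425422555861554
unit ex in tool (tx,ty,tz) [ 0.0001 -0.7766  0.63  ] ey [0.0008 0.63   0.7766]
```

View pics/side7.png

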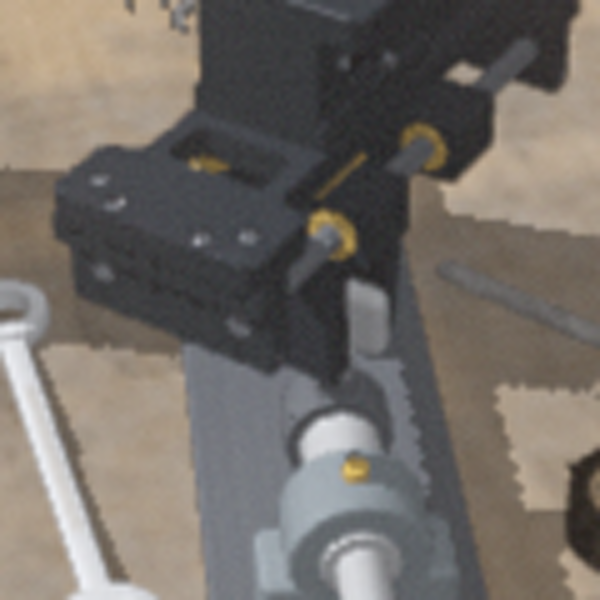

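>>> drive_tool(targets=[{"tx": 0,"ty": 0.0006,"tz": 0.0008,"roll": 0,"claw": 0.0},{"tx": 0,"ty": 0.0006,"tz": 0.0008,"roll": 0,"claw": 0.0},{"tx": 0,"ty": 0.0006,"tz": 0.0008,"roll": 0,"claw": 0.0},{"tx": 0,"ty": 0,"tz": 0,"roll": 0,"claw": 0.0}])

```text
t: 12.7
tcp_pos: [0.5496, -0.2862, 0.101]
tcp_rot: [0.656, -0.264, 0.657, 0.262]
force: [-2.3, -0.1, 1.4]
finger_gap: 0.141
```

```bash
python3 st.py; python3 - <<'E'
import numpy as np
y=np.array([51.84,52.38,52.98,53.07,54.87,55.8,56.85,56.92,56.88,57.17,57.15]);F=np.array([2.69,4.09,4.08,4.39,7.63,8.55,10.24,10.77,9.05,10.11,10.11])
p=np.polyfit(y,F,1);print(p,(1.6-p[1])/p[0],1/p[0]-.5)
E
```

```text
t 12.7 tcp [ 0.5496 -0.2862  0.101 ] unit x,y -0.0005127537797460597 -0.055732162510320336 jaw world 0.7619246946265901 wing unit -0.6842716321683064 screw -0.1342716321683064
F [-2.2565 -0.1067  1.3676] unit Fx,Fy -2.2257240462061776 -0.38633273785904815 T [-0.0292  0.3786  0.1893] gap mm 12.444061618332652 q7 0.7371467675042874
unit ex in tool (tx,ty,tz) [ 0.0004 -0.7749  0.6321] ey [-0.0022  0.6321  0.7749]
[  1.40383284 -69.89875988] 50.93110634289799 0.21233552063831262
```

>>> drive_tool(targets=[{"tx": 0,"ty": 0,"tz": 0,"roll": 0,"claw": 0.03},{"tx": 0,"ty": 0,"tz": 0,"roll": 0,"claw": 0.03},{"tx": 0,"ty": 0,"tz": 0,"roll": 0,"claw": 0.03},{"tx": 0,"ty": 0,"tz": 0,"roll": 0,"claw": 0.03},{"tx": -0.02,"ty": 0,"tz": 0,"roll": 0,"claw": 0.03},{"tx": -0.03,"ty": 0,"tz": 0,"roll": 0,"claw": 0.03},{"tx": -0.04,"ty": 0,"tz": 0,"roll": 0,"claw": 0.03},{"tx": -0.04,"ty": 0,"tz": 0,"roll": 0,"claw": 0.03},{"tx": -0.02,"ty": 0,"tz": 0,"roll": 0,"claw": 0.03},{"tx": 0,"ty": 0,"tz": 0,"roll": 0,"claw": 0.03}])

```text
t: 13.7
tcp_pos: [0.5518, -0.2852, 0.2542]
tcp_rot: [0.658, -0.265, 0.654, 0.261]
force: [1.2, -0.3, 0.0]
finger_gap: 0.338
```

```bash
python3 - <<'E'
from cell import bot
from h import *
np.set_printoptions(precision=4,suppress=True)
s=bot.state(); print(s["tcp_pos"],s["force"])
for n in("wrist","side","scene"):
    c=bot.read_camera(n); cv2.imwrite(f"pics/{n}8.png",c["image"][:,:,::-1]); np.savez(f"pics/{n}8.npz",**c)
    if n=="side": cv2.imwrite("pics/side8c.png",cv2.resize(c["image"][170:290,200:320][:,:,::-1],(600,600),interpolation=2))
c=load("wrist8");z=c["z_map"];v,u=np.mgrid[0:384,0:512]
X=(np.stack([(u-c["cx"])/c["fx"],(v-c["cy"])/c["fy"],np.ones_like(z)],-1)*z[...,None]-c["t"])@c["R"]
k=(X[...,2]>.111)&(X[...,2]<.125)&(abs(X[...,0]-.55)<.04)&(abs(X[...,1]+.287)<.04)
P=X[k]; print(len(P),P.mean(0)); r=cv2.minAreaRect(P[:,:2].astype(np.float32)*1000);print(r)
q=P[:,:2]-P[:,:2].mean(0); e,V=np.linalg.eigh(np.cov(q.T)); a=np.arctan(V[1,1]/V[0,1]);print("ang",a,"screw",a+.1246+.55)
h=cv2.cvtColor(c["image"],cv2.COLOR_RGB2HSV); y=cv2.inRange(h,(15,110,90),(35,255,255)); y[280:]=0
n,l,st,ce=cv2.connectedComponentsWithStats(y)
for i in range(1,n):
    if st[i,4]>3: print("cap",ce[i],st[i,4],depth(c,*ce[i]))
E
```

```text
[ 0.5518 -0.2852  0.2542] [ 1.1505 -0.3474  0.001 ]
338 [ 0.5471 -0.2844  0.1146]
((547.6150512695312, -284.9206237792969), (8.953375816345215, 34.23600387573242), 46.58018112182617)
ang -0.750067429343823 screw -0.07546742934382289
cap [380.8594  69.0781] 64 [ 0.5689 -0.1263  0.0813]
cap [209.1026 204.2821] 39 [ 0.5416 -0.3336  0.0831]
```

View pics/wrist8.png

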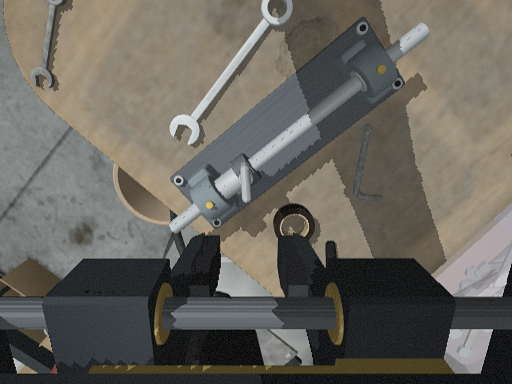

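View pics/side8c.png

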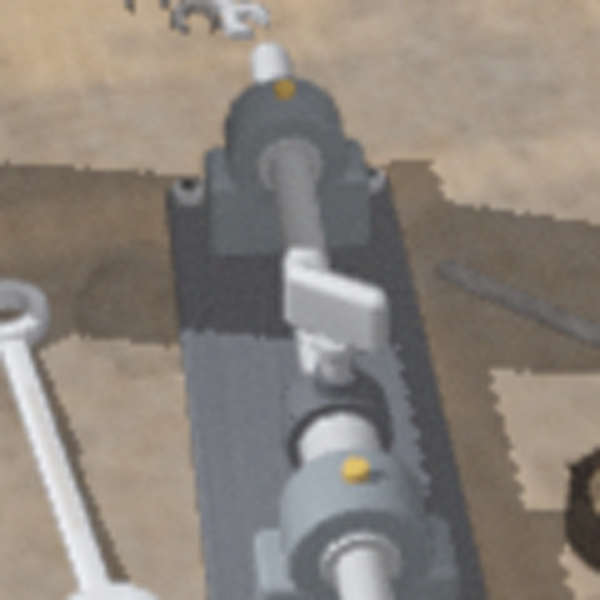

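```bash
python3 - <<'E'
from cell import bot
print(bot.finish_job())
E
```

```text
the job is handed in; nothing more can be done
None
```

The collar is clamped against the sprung sleeve with an estimated 9–10 N of spring load, and the job is handed in at about 14 s. I slackened the screw to about 1.02 rad and slid the collar about 93 mm to the sleeve. I pressed it in about 5 mm past first contact, did the screw up again while holding it there, eased the load off the wrist, opened and backed off.

**Screw:** it reads tight at about -0.08 rad by the camera, and -0.13 rad by the gripper's angle before release. Both are under the 0.15 limit.

**Collar holding:** the wing moved 93.2 mm by the camera and 92.9 mm by the arm, so the collar stayed put when I let go.

**Spring load:** this is an estimate.
- The wrist read 10–10.6 N while pressing. That may include up to 1.5 N of shaft drag, so on force alone the spring could be as low as 8.5–9 N.
- The compression came out at 4.6–5 mm from position, or about 9.3–10 N.
- The wrist force reading scatters by about half a newton to a newton.
- The peak reading along the shaft was 12.4 N, with the screw already done up, so the spring was never near the 20 N crush limit.

**Disagreement:** the finger gap read about 12.5–13 mm on the 9 mm wing throughout. The pictures showed the wing turning with the gripper, so I kept going.

**Other tools:** the spanner, hex key and tape looked undisturbed in the last pictures. I did not measure their positions.

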